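Press the drawer knob home and tug-test it

ROBOT

A 6-joint arm with a two-finger parallel gripper is mounted at the origin on the work surface. World frame = base frame: x ahead of the robot, y to its left, z up, the work surface at z = 0. Lengths are in mm, angles in rad, forces in N, time in s.
With the tool pointing down it reaches from about 275 to 1000 mm from the base axis. Payload 8.4 kg.
Tool frame: the origin (TCP) lies at the very end of the fingers, on their centre line; the grasp point (between the pads) lies 19 mm behind it; z points along the fingers, y is the direction in which the jaws open and shut (so a half turn about z gives the same grasp; the last joint's range is limited). The gripper opens to 85 mm and grips with 20 to 120 N. Pads are 22 mm wide; open, the fingers measure 114 mm over their backs; the gripper's body (76 mm by 85 mm) begins 54 mm behind the grasp point. The pads swing forward as they close: fully open they stand 13 mm farther back than shut.
Start: joints at [-1.167, 0.353, 1.633, -0, 1.155, -0.002], TCP at [246.72, -574.245, 231.281] pointing down, gripper open.
Joint ranges: [-2.63, 2.63], [-0.92, 2.1], [0.06, 2.66], [-1.3, 4.44], [0, 2.69], [-3.02, 3.02]. Speed limits (rad/s): [2.22, 2.22, 2.79, 3.14, 3.14, 3.14].

INTERFACE

Orientations are given as [roll, pitch, yaw] about the fixed x, y, z axes, in that order (R = Rz(yaw) Ry(pitch) Rx(roll)).
In Python, from rig import r gives the robot as it stands.
- The arm moves only by the tool move_arm, never from a script. Its argument "increments" is a list of rows, each an object of numbers: "tx", "ty", "tz": the shift along the tool's x, y, z in cm; "rx", "ry", "rz": the turn, a rotation vector about the tool's x, y, z in degrees; "gripper": the gripper's target within -1 to 1 (fully open at 1, half-way at 0, shut at -1). A call has 1 to 12 rows; each row shifts and turns the commanded pose from where the row before left it, along the tool's axes as they then stand; what a row does not reach is not made up. A row lasts 1/10 s, in which the tool goes at most 50 mm and 8.59 degrees, less where a joint would pass 70% of its speed; a pose out of reach is approached as far as the arm can. A call is refused whole if a number of a shift passes 5 or a number of a turn 8.59, either way. A call with a gripper value outside its range is refused whole. The fingers move at their own pace and stop on an object; "squeeze" is the grip in N (left out, the last holds). Time passes only in rows, so rows that do not move let the fingers close. It gives the time, the measured TCP pose, the force and the opening at its end, in the units of the state.
- r.sense(): the state, without advancing time (a new reading comes with each control period).
- r.grab_frame(name): name is "scene" or "top" or "wrist"; returns (picture, depth): 384x512x3 uint8, red, green, blue; 384x512 float32, mm along the optical axis (not along the pixel's ray), 0 where there is no reading.
- r.camera_model(name): a dict with "fx", "fy", "cx", "cy" (pixels), "R" (3x3) and "t" (3): a world point X has camera coordinates R X + t; the wrist camera has in their place "hand_eye" (4x4, takes a point from camera to tool coordinates, whose origin is the TCP and whose axes are the flange's). Camera axes: x right, y down, z forward; pixel columns grow to the right and rows downward; lengths in mm; the calibration is good to about 2 mm. A picture is of the moment at which its call begins: read the wrist's pose just before it. camera_model takes no time and is no camera call.
- r.sign_off(): hands the job in, once; it reports no verdict.
Trained networks look in the newest picture that a camera, given by its name, has taken for a name from the list of things; names that differ only in an ending like _2 or _b are one class to them, and where a whole thing is asked for, a point or a joint stands for the part that bears it (a point fixed in the world has none). Each returns a list of dicts, best first, with "confidence" (0 to 1); they miss things now and then, are a little off and sometimes report something else, mostly with a low value. They report only what shows in the picture. A call takes as long as a camera call. They do not tell look-alikes from the thing itself.
- r.cut_out(query, camera): "mask" (384x512 bool, what is visible of it) and "bbox" ([left, top, right, bottom] in pixels, round what is visible of it).
- r.place_of(query, camera): "location" ([row, column] in pixels: a listed point, or the origin of a listed thing).
The state is a dict: "clock": time; "qpos": joint angles; "qvel": joint speeds; "joint_efforts": joint torques, N m; "eef_pos": TCP position; "tcp_rot": TCP orientation; "contact_force": force on the tool from outside, world axes, zero at the start; "wrist_torque": the same for the moment, N m; "opening": opening from 0.0 (shut) to 1.0 (fully open).
Only numpy, scipy, OpenCV 4.12 (cv2) and the standard library are available. Lean on these libraries where they do the work, as an engineer would, in place of code of your own. Each camera call takes 0.05 s, during which the arm holds its last target. There are 200 camera calls.

TASK

Two small drawer fronts lie in sprung jigs; the press-fit knob of one of them still stands proud: press it fully home, until its flange rests on the wood, without pressing harder than 25 N. Then prove that it holds: grip that knob, pull it straight up with a slowly rising force (no jerk) to about 12 N, never beyond 15 N, hold the pull for a second, ease it down again and let go. Leave the other knob and the things lying around alone.

Things in the scene. Friction and masses are not known exactly. Their poses are not given: they have to be found in the camera images.
- knob_p_head (a point): Head of the knob that stands proud at the start: light turned wood, cylinder 30 mm across, 18 mm high, on a 16 mm thick neck (13 mm long) over a round flange (26 mm across, 4 mm). The point is the head's centre, 9 mm under its flat top, 26 mm above the flange's underside; z up. The knob only slides up and down in its drawer front; at first the flange stands 8 to 13 mm above the wood.
- knob_p: The same knob, origin at its flange's underside. Its shank is a press fit: it creeps in at a steady 17 N or so of downward push; when the flange rests on the wood it stops and the force rises further (up to there the springs below also give way): pressing to 20 to 22 N makes sure that it is home. It bears about 16 N of pull; pulled harder it slides out again. Squeezing it does no harm.
- knob_s_head (a point): Head of the other knob, of the same form, already home in the other drawer front; the point is the centre of its head, 26 mm above the wood. Leave it alone.
- knob_s: The knob that is already home, origin at the centre of the underside of its flange.
- front_p_top (a point): Drawer front under the proud knob: flat board of darker wood lying level in its jig, 160 mm long (x), 90 mm wide (y), 18 mm thick, the knob at its centre. The point is the centre of its upper face, 75 mm above the bench at rest; z up. Two steel nuts of the jig (16 mm across, tops 17 mm above the wood) stand at x = +66 and -66 mm. Beside the knob, along y, all is clear. It may lie left or right.
- front_s_top (a point): The other drawer front, of the same form, with the knob that is home; same point.
- front_p (a joint): Rise of the proud knob's drawer front from rest on its jig's springs, in m: up positive, down negative. The springs give 1 mm for every 3 N of pull or push on the knob (12 N of pull: 4 mm up; 21 N of push: 7 mm down). It only glides up and down, with stops about 10 mm either way.
- screw_bin: Blue-grey open plastic bin with screws, 120 x 170 x 75 mm, standing beyond the jigs; origin under its centre. Leave it alone.
- glue: White glue bottle with a blue cap, 60 mm across, 150 mm tall, standing left of the jigs; origin under its centre. Leave it alone.
- offcut: Offcut of light wood, 70 x 120 x 35 mm, lying right of the jigs; origin under its centre. Leave it alone.
Mind the look-alikes: they are no part of the job. What is shaped like the part that bears knob_p_head but turquoise is not meant. Leave any green or orange look-alike of the part that bears knob_s_head alone.

How it is judged (in metres and radians):
On the way, in this order (a step that is already met when the one before it is completed fails the run):
1. the proud knob is pressed home: flange within 2 mm of the wood (z of knob_p_head in the frame of front_p_top below 0.028 m), for 0.2 s.
2. the gripped knob is pulled upward with more than 9 N, held for half a second, and stays home (value of joint front_p above 0.003 m and contact force between the fingers and knob_p above 3 N and z of knob_p_head in the frame of front_p_top below 0.028 m), for 0.5 s.
At the end, for the whole second after the job is handed in: Both knobs are home (flange within 2 mm of the wood, the pulled knob still), and the drawer front is back within 1 mm of its rest height (z of knob_p_head in the frame of front_p_top below 0.028 m and z of knob_s_head in the frame of front_s_top below 0.028 m and value of joint front_p between -0.001 and 0.001 m and linear speed of knob_p below 0.02 m/s); the robot touches nothing.
It fails at once if the knob is pulled with more than 15 N (the drawer front rises more than 5 mm) (value of joint front_p above 0.005 m).
It fails at once if a knob or the drawer front is pressed with more than 25 N (it sinks more than 8.3 mm) (value of joint front_p below -0.00833333 m).
It fails at once if the knob is jerked: the drawer front rises faster than 40 mm/s while it is pulled above its rest height (value of joint front_p above 0.0015 m and velocity of joint front_p above 0.04 m/s).
It fails at once if the other knob is touched with more than 2 N (contact force between any of the fingers, the arm and knob_s above 2 N).
It fails at once if the screw bin, the glue bottle or the offcut is shifted by more than 15 mm (distance of any of screw_bin, glue, offcut from where it was at the start of the episode above 0.015 m).
It also fails if it takes over 61 s, if anything falls off the work surface, if the arm or the gripper's body presses on something with over 40 N, if the wrist force passes 120 N, or if a joint passes its speed limit or range.

## Working session

There is one attempt and no reset: what is moved stays moved. The work goes in short steps, Python scripts to look and compute and a tool call to move; the robot and the scene stay as the last step left them, time stands still between calls to the robot, and variables do not carry over. Pictures are saved under pics/ and viewed, about 8 in all and at most 12, crops included, and the job is handed in when it is done.

Besides the shell and the picture viewer there is one more tool, called by a JSON object that holds its "fn" and its "kwargs". move_arm: Moves the arm, as the interface text tells. Its arguments: {"type":"object","properties":{"increments":{"type":"array","items":{"type":"object","properties":{"tx":{"type":"number"},"ty":{"type":"number"},"tz":{"type":"number"},"rx":{"type":"number"},"ry":{"type":"number"},"rz":{"type":"number"},"gripper":{"type":"number"}}}},"squeeze":{"type":"number"}},"required":["increments"]}

```bash
ls; mkdir -p pics
cat > h.py <<'E'
import numpy as np, cv2
from rig import r
from scipy.spatial.transform import Rotation as Ro
def world(name,u,v,d,s=None):
    m=r.camera_model(name)
    p=np.array([(u-m['cx'])/m['fx']*d,(v-m['cy'])/m['fy']*d,d])
    if 'hand_eye' in m:
        q=np.array(m['hand_eye'])@np.r_[p,1]
        return Ro.from_euler('xyz',s['tcp_rot']).as_matrix()@q[:3]+s['eef_pos']
    return np.array(m['R']).T@(p-np.array(m['t']))
E
python3 - <<'E'
from h import *
print(r.sense())
ims=[]
for c in ['scene','top']:
    im,d=r.grab_frame(c); ims.append(im)
    np.save(c+'_d.npy',d); 
    for q in ['knob_p_head','knob_s_head','front_p_top','front_s_top']:
        for o in r.place_of(q,c)[:3]:
            v,u=o['location']; dd=d[int(v),int(u)]
            print(c,q,round(o['confidence'],2),np.round([u,v]),world(c,u,v,dd).round(1))
cv2.imwrite('pics/top.png',cv2.cvtColor(ims[1],cv2.COLOR_RGB2BGR))
cv2.imwrite('pics/scene.png',cv2.cvtColor(ims[0],cv2.COLOR_RGB2BGR))
E
```

```text
pics
{'clock': 0.0, 'qpos': array([-1.16737968e+00,  3.53647646e-01,  1.63415292e+00, -3.07582458e-05,
        1.15521733e+00, -2.33838746e-03]), 'qvel': array([ 7.19959623e-04,  8.11793178e-05, -7.45835412e-04,  1.26454165e-03,
        7.59992288e-04,  5.66695413e-04]), 'joint_efforts': array([-1.44418271e-03, -6.05243540e+01, -3.42069912e+01, -8.78757282e-05,
        9.42415703e-03, -2.29746445e-05]), 'eef_pos': array([ 246.52823525, -573.78778157,  230.55396764]), 'tcp_rot': array([-3.14016735e+00,  2.47896140e-05,  4.05767487e-01]), 'contact_force': array([ 0.0944039 , -0.05058231,  0.30240776]), 'wrist_torque': array([-0.00185071,  0.01332412,  0.01327412]), 'opening': 1.001166266111745}
scene knob_p_head 0.62 [293. 143.] [528.1 135.1 115.8]
scene knob_p_head 0.44 [258. 100.] [285.3 289.5 111. ]
scene knob_p_head 0.42 [360. 143.] [718.  272.9 107.7]
scene knob_s_head 0.67 [170. 183.] [ 291.5 -243.4  110.5]
scene knob_s_head 0.45 [251. 207.] [ 564.2 -182.9  108.4]
scene knob_s_head 0.43 [119. 272.] [ 398.6 -573.1  111.7]
scene front_p_top 0.96 [286. 155.] [516.4 111.2  74.9]
scen
[... 231 characters left out ...]
nt_s_top 0.58 [250. 208.] [ 560.9 -184.7  100.2]
top knob_p_head 0.61 [149. 265.] [288.6 288.7 107.7]
top knob_p_head 0.59 [146. 145.] [714.9 296.3 107.1]
top knob_p_head 0.56 [193. 198.] [520.5 126.4 117. ]
top knob_s_head 0.62 [297. 266.] [ 274.8 -230.4  108.4]
top knob_s_head 0.6 [396. 227.] [ 400.9 -579.   109.6]
top knob_s_head 0.52 [276. 184.] [ 565.1 -164.9   73.3]
top front_p_top 0.93 [199. 197.] [524.5 105.5 115.9]
top front_p_top 0.91 [153. 142.] [731.2 280.7  71.5]
top front_p_top 0.8 [152. 267.] [279.2 284.5  78. ]
top front_s_top 0.96 [283. 187.] [ 555.1 -190.7   72.7]
top front_s_top 0.93 [389. 231.] [ 386.9 -565.3   77.9]
top front_s_top 0.81 [300. 264.] [ 282.2 -238.7  108.5]
```

View pics/top.png

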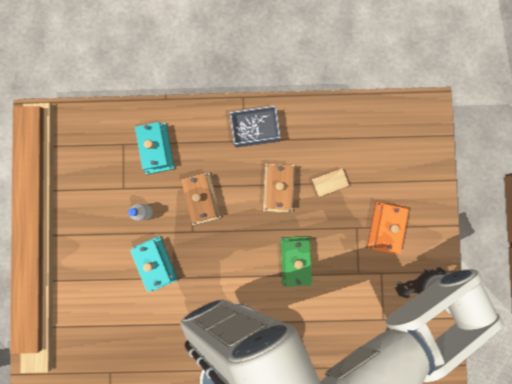

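View pics/scene.png

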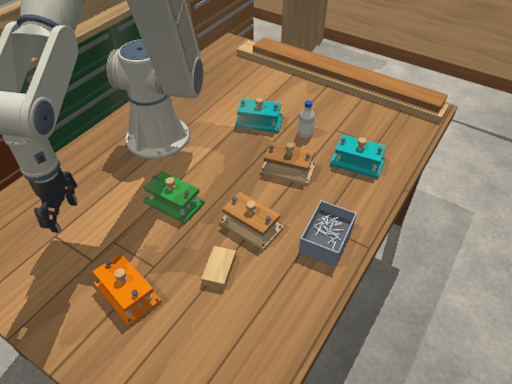

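The top view shows two brown fronts: the left one with its knob at about (197,198) and the right one at about (279,187). The rest are coloured look-alikes. The left knob reads higher (116 vs 108 mm), so it is the proud one. Next I'll get the yaw of that front and the wrist camera offset.

Run:
```python
from h import *
print(np.round(r.camera_model('wrist')['hand_eye'],2), r.camera_model('wrist')['fx'])
for c in ['top','scene']:
    im,d=r.grab_frame(c)
    m=r.camera_model(c)
    v,u=np.mgrid[:384,:512]; P=np.stack([(u-m['cx'])/m['fx']*d,(v-m['cy'])/m['fy']*d,d],-1)
    W=(P-np.array(m['t']))@np.array(m['R'])
    for c0 in ([525,127],[563,-175]):
        near=(np.hypot(W[...,0]-c0[0],W[...,1]-c0[1])<110)&(d>0)
        w=W[near&(abs(W[...,2]-75)<6)]; h=W[near&(W[...,2]>100)&(W[...,2]<140)]
        print(c,len(w),cv2.minAreaRect(w[:,:2].astype(np.float32)),len(h),h.mean(0).round(1),np.median(h[:,2]))
```

```text
[[   0.     -0.95   -0.32   80.8 ]
 [   1.      0.      0.      1.58]
 [   0.     -0.32    0.95 -142.07]
 [   0.      0.      0.      1.  ]] 272.9298208248656
top 960 ((523.0855102539062, 120.28216552734375), (160.0659942626953, 90.92538452148438), 13.682429313659668) 59 [523.  118.8 116.7] 116.8642361536828
top 967 ((555.9854125976562, -174.09144592285156), (89.5210952758789, 160.04339599609375), 86.14657592773438) 53 [ 555.9 -173.8  109.1] 109.55293247540004
scene 742 ((523.13671875, 121.38349914550781), (162.01441955566406, 101.13838195800781), 12.868110656738281) 65 [525.2 116.5 114.7] 116.67254968525292
scene 1065 ((556.7335205078125, -173.9417724609375), (94.3666763305664, 163.7460174560547), 85.5970230102539) 73 [ 557.5 -176.3  108.8] 109.27069425291948
```

{"fn": "move_arm", "kwargs": {"increments": [{"rz":4.9,"gripper":1},{"rz":4.9},{"tx":2.4,"ty":-3.4},{"tx":2.4,"ty":-3.4},{"tx":2.4,"ty":-3.4},{"tx":2.4,"ty":-3.4},{"tx":2.4,"ty":-3.4},{"tx":2.4,"ty":-3.4},{"tx":2.4,"ty":-3.4},{"tx":2.4,"ty":-3.4},{"tx":2.4,"ty":-3.4},{"tx":2.4,"ty":-3.4}]}}

```text
invalid input
```

{"fn": "move_arm", "kwargs": {"increments": [{"tx":2.4,"ty":-3.4},{"tx":2.4,"ty":-3.4},{"tx":2.4,"ty":-3.4},{"tx":2.4,"ty":-3.4},{"tx":2.4,"ty":-3.4},{"tx":2.4,"ty":-3.4},{"tx":2.4,"ty":-3.4},{"tx":2.4,"ty":-3.4},{"tx":0},{"tx":0},{"tx":0},{"tx":0}]}}

```text
invalid input
```

```bash
cat > look.py <<'E'
from h import *
import sys
s=r.sense(); print(s['clock'],s['eef_pos'].round(2),s['tcp_rot'].round(4),s['contact_force'].round(2))
im,d=r.grab_frame('wrist')
cv2.imwrite('pics/%s.png'%sys.argv[1],cv2.cvtColor(im,cv2.COLOR_RGB2BGR))
m=r.camera_model('wrist'); v,u=np.mgrid[:384,:512]
P=np.stack([(u-m['cx'])/m['fx']*d,(v-m['cy'])/m['fy']*d,d,np.ones_like(d)],-1)@np.array(m['hand_eye']).T
W=P[...,:3]@Ro.from_euler('xyz',s['tcp_rot']).as_matrix().T+s['eef_pos']
W[d==0]=np.nan
near=np.hypot(W[...,0]-523,W[...,1]-120)<100
w=W[near&(abs(W[...,2]-75)<4)]
print('board',len(w),cv2.minAreaRect(w[:,:2].astype(np.float32)),np.median(w[:,2]))
k=near&(np.hypot(W[...,0]-523,W[...,1]-120)<30)&(W[...,2]>100)&(W[...,2]<140)
h=W[k]; z=np.median(h[:,2]); t=h[abs(h[:,2]-z)<3]
print('head',len(t),z,t.mean(0).round(1),cv2.minEnclosingCircle(t[:,:2].astype(np.float32)))
E
python3 look.py w1
```

```text
0.6 [ 246.74 -574.26  231.31] [ 3.1415 -0.      0.4058] [-0.64  0.96  0.74]
board 0 ((0.0, 0.0), (0.0, 0.0), 0.0) nan
head 0 nan [nan nan nan] ((0.0, 0.0), 0.0)
  return _methods._mean(a, axis=axis, dtype=dtype,
  ret = ret.dtype.type(ret / rcount)
look.py:15: RuntimeWarning: Mean of empty slice.
  print('head',len(t),z,t.mean(0).round(1),cv2.minEnclosingCircle(t[:,:2].astype(np.float32)))
  ret = um.true_divide(
```

View pics/w1.png

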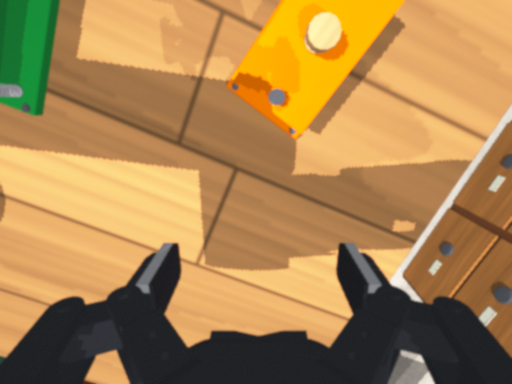

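The arm hasn't moved: the wrist view shows only the orange and green look-alikes. The rows may need every field filled in, so I'll try that.

{"fn": "move_arm", "kwargs": {"increments": [{"tx":0,"ty":0,"tz":0,"rx":0,"ry":0,"rz":4.9,"gripper":-1},{"tx":0,"ty":0,"tz":0,"rx":0,"ry":0,"rz":4.9,"gripper":-1}], "squeeze": 60}}

```text
clock: 0.85
eef_pos: [246.7, -574.2, 231.3]
tcp_rot: [3.142, -0.0, 0.231]
contact_force: [-0.3, -0.6, 0.0]
opening: 0.695
```

{"fn": "move_arm", "kwargs": {"increments": [{"tx":2.4,"ty":-3.4,"tz":0,"rx":0,"ry":0,"rz":0,"gripper":-1},{"tx":2.4,"ty":-3.4,"tz":0,"rx":0,"ry":0,"rz":0,"gripper":-1},{"tx":2.4,"ty":-3.4,"tz":0,"rx":0,"ry":0,"rz":0,"gripper":-1},{"tx":2.4,"ty":-3.4,"tz":0,"rx":0,"ry":0,"rz":0,"gripper":-1},{"tx":2.4,"ty":-3.4,"tz":0,"rx":0,"ry":0,"rz":0,"gripper":-1},{"tx":2.4,"ty":-3.4,"tz":0,"rx":0,"ry":0,"rz":0,"gripper":-1},{"tx":2.4,"ty":-3.4,"tz":0,"rx":0,"ry":0,"rz":0,"gripper":-1},{"tx":2.4,"ty":-3.4,"tz":0,"rx":0,"ry":0,"rz":0,"gripper":-1},{"tx":2.4,"ty":-3.4,"tz":0,"rx":0,"ry":0,"rz":0,"gripper":-1},{"tx":2.4,"ty":-3.4,"tz":0,"rx":0,"ry":0,"rz":0,"gripper":-1},{"tx":0,"ty":0,"tz":0,"rx":0,"ry":0,"rz":0,"gripper":-1}]}}

```text
clock: 1.95
eef_pos: [402.2, -184.1, 231.5]
tcp_rot: [-3.141, -0.001, 0.239]
contact_force: [-0.7, -1.0, 0.3]
opening: -0.005
```

{"fn": "move_arm", "kwargs": {"increments": [{"tx":2.4,"ty":-3.4,"tz":0,"rx":0,"ry":0,"rz":0,"gripper":-1},{"tx":2.4,"ty":-3.4,"tz":0,"rx":0,"ry":0,"rz":0,"gripper":-1},{"tx":2.4,"ty":-3.4,"tz":0,"rx":0,"ry":0,"rz":0,"gripper":-1},{"tx":2.4,"ty":-3.4,"tz":0,"rx":0,"ry":0,"rz":0,"gripper":-1},{"tx":2.4,"ty":-3.4,"tz":0,"rx":0,"ry":0,"rz":0,"gripper":-1},{"tx":2.4,"ty":-3.4,"tz":0,"rx":0,"ry":0,"rz":0,"gripper":-1},{"tx":2.4,"ty":-3.4,"tz":0,"rx":0,"ry":0,"rz":0,"gripper":-1},{"tx":2.4,"ty":-3.4,"tz":0,"rx":0,"ry":0,"rz":0,"gripper":-1},{"tx":0,"ty":0,"tz":0,"rx":0,"ry":0,"rz":0,"gripper":-1},{"tx":0,"ty":0,"tz":0,"rx":0,"ry":0,"rz":0,"gripper":-1},{"tx":0,"ty":0,"tz":0,"rx":0,"ry":0,"rz":0,"gripper":-1}]}}

```text
clock: 3.05
eef_pos: [524.1, 120.4, 231.1]
tcp_rot: [3.141, 0.001, 0.234]
contact_force: [-0.3, -0.7, -0.1]
opening: 0.005
```

```bash
python3 look.py w2
```

```text
3.05 [524.14 120.38 231.07] [3.1412e+00 8.0000e-04 2.3430e-01] [-0.33 -0.65 -0.09]
board 9672 ((522.12451171875, 118.65831756591797), (159.8157958984375, 90.18968200683594), 13.599457740783691) 74.46016245419627
head 648 117.3506799105113 [523.2 118.9 117.4] ((522.4928588867188, 119.00802612304688), 14.755359649658203)
```

View pics/w2.png

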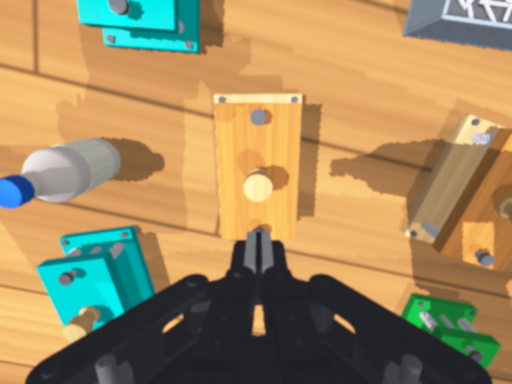

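The brown front is squarely in view with its knob at pixel (257,185). The head top is at about 118 mm, and the shut fingers are about 2 mm off centre. I'll correct that and descend.

{"fn": "move_arm", "kwargs": {"increments": [{"tx":-0.17,"ty":0.12,"tz":1.5,"rx":0,"ry":0,"rz":0,"gripper":-1},{"tx":0,"ty":0,"tz":2,"rx":0,"ry":0,"rz":0,"gripper":-1},{"tx":0,"ty":0,"tz":2,"rx":0,"ry":0,"rz":0,"gripper":-1},{"tx":0,"ty":0,"tz":2,"rx":0,"ry":0,"rz":0,"gripper":-1},{"tx":0,"ty":0,"tz":2,"rx":0,"ry":0,"rz":0,"gripper":-1},{"tx":0,"ty":0,"tz":1,"rx":0,"ry":0,"rz":0,"gripper":-1},{"tx":0,"ty":0,"tz":0.3,"rx":0,"ry":0,"rz":0,"gripper":-1},{"tx":0,"ty":0,"tz":0,"rx":0,"ry":0,"rz":0,"gripper":-1},{"tx":0,"ty":0,"tz":0,"rx":0,"ry":0,"rz":0,"gripper":-1}]}}

```text
clock: 4.0
eef_pos: [523.7, 119.8, 124.2]
tcp_rot: [3.142, -0.001, 0.234]
contact_force: [0.9, 0.1, -0.1]
opening: 0.002
```

{"fn": "move_arm", "kwargs": {"increments": [{"tx":0,"ty":0,"tz":0.1,"rx":0,"ry":0,"rz":0,"gripper":-1},{"tx":0,"ty":0,"tz":0.1,"rx":0,"ry":0,"rz":0,"gripper":-1},{"tx":0,"ty":0,"tz":0.1,"rx":0,"ry":0,"rz":0,"gripper":-1},{"tx":0,"ty":0,"tz":0.1,"rx":0,"ry":0,"rz":0,"gripper":-1},{"tx":0,"ty":0,"tz":0.1,"rx":0,"ry":0,"rz":0,"gripper":-1},{"tx":0,"ty":0,"tz":0,"rx":0,"ry":0,"rz":0,"gripper":-1},{"tx":0,"ty":0,"tz":0,"rx":0,"ry":0,"rz":0,"gripper":-1}]}}

```text
clock: 4.7
eef_pos: [523.1, 119.9, 118.2]
tcp_rot: [-3.142, 0.0, 0.235]
contact_force: [-0.7, -0.7, -0.1]
opening: -0.001
```

{"fn": "move_arm", "kwargs": {"increments": [{"tx":0,"ty":0,"tz":0.1,"rx":0,"ry":0,"rz":0,"gripper":-1},{"tx":0,"ty":0,"tz":0.1,"rx":0,"ry":0,"rz":0,"gripper":-1},{"tx":0,"ty":0,"tz":0.1,"rx":0,"ry":0,"rz":0,"gripper":-1},{"tx":0,"ty":0,"tz":0.1,"rx":0,"ry":0,"rz":0,"gripper":-1},{"tx":0,"ty":0,"tz":0,"rx":0,"ry":0,"rz":0,"gripper":-1},{"tx":0,"ty":0,"tz":0,"rx":0,"ry":0,"rz":0,"gripper":-1}]}}

```text
clock: 5.3
eef_pos: [523.3, 119.9, 114.9]
tcp_rot: [-3.142, -0.0, 0.235]
contact_force: [-2.9, -1.8, 10.0]
opening: -0.001
```

{"fn": "move_arm", "kwargs": {"increments": [{"tx":0,"ty":0,"tz":0.1,"rx":0,"ry":0,"rz":0,"gripper":-1},{"tx":0,"ty":0,"tz":0.1,"rx":0,"ry":0,"rz":0,"gripper":-1},{"tx":0,"ty":0,"tz":0.1,"rx":0,"ry":0,"rz":0,"gripper":-1},{"tx":0,"ty":0,"tz":0.1,"rx":0,"ry":0,"rz":0,"gripper":-1},{"tx":0,"ty":0,"tz":0.1,"rx":0,"ry":0,"rz":0,"gripper":-1},{"tx":0,"ty":0,"tz":0,"rx":0,"ry":0,"rz":0,"gripper":-1},{"tx":0,"ty":0,"tz":0,"rx":0,"ry":0,"rz":0,"gripper":-1}]}}

```text
clock: 6.0
eef_pos: [523.3, 119.9, 110.5]
tcp_rot: [-3.142, -0.001, 0.235]
contact_force: [-5.0, -1.4, 15.4]
opening: -0.001
```

{"fn": "move_arm", "kwargs": {"increments": [{"tx":0,"ty":0,"tz":0.1,"rx":0,"ry":0,"rz":0,"gripper":-1},{"tx":0,"ty":0,"tz":0.1,"rx":0,"ry":0,"rz":0,"gripper":-1},{"tx":0,"ty":0,"tz":0.1,"rx":0,"ry":0,"rz":0,"gripper":-1},{"tx":0,"ty":0,"tz":0,"rx":0,"ry":0,"rz":0,"gripper":-1},{"tx":0,"ty":0,"tz":0,"rx":0,"ry":0,"rz":0,"gripper":-1}]}}

```text
clock: 6.5
eef_pos: [523.3, 119.9, 107.5]
tcp_rot: [-3.142, -0.0, 0.235]
contact_force: [-5.2, -0.7, 15.1]
opening: 0.002
```

{"fn": "move_arm", "kwargs": {"increments": [{"tx":0,"ty":0,"tz":0.1,"rx":0,"ry":0,"rz":0,"gripper":-1},{"tx":0,"ty":0,"tz":0.1,"rx":0,"ry":0,"rz":0,"gripper":-1},{"tx":0,"ty":0,"tz":0,"rx":0,"ry":0,"rz":0,"gripper":-1},{"tx":0,"ty":0,"tz":0,"rx":0,"ry":0,"rz":0,"gripper":-1}]}}

```text
clock: 6.9
eef_pos: [523.3, 119.9, 105.5]
tcp_rot: [-3.142, -0.0, 0.235]
contact_force: [-4.3, -0.8, 16.4]
opening: -0.003
```

{"fn": "move_arm", "kwargs": {"increments": [{"tx":0,"ty":0,"tz":0.06,"rx":0,"ry":0,"rz":0,"gripper":-1},{"tx":0,"ty":0,"tz":0,"rx":0,"ry":0,"rz":0,"gripper":-1},{"tx":0,"ty":0,"tz":0,"rx":0,"ry":0,"rz":0,"gripper":-1}]}}

```text
clock: 7.2
eef_pos: [523.3, 119.9, 104.9]
tcp_rot: [-3.142, -0.0, 0.235]
contact_force: [-4.9, -0.7, 16.6]
opening: -0.002
```

{"fn": "move_arm", "kwargs": {"increments": [{"tx":0,"ty":0,"tz":0.06,"rx":0,"ry":0,"rz":0,"gripper":-1},{"tx":0,"ty":0,"tz":0,"rx":0,"ry":0,"rz":0,"gripper":-1},{"tx":0,"ty":0,"tz":0,"rx":0,"ry":0,"rz":0,"gripper":-1}]}}

```text
clock: 7.5
eef_pos: [523.3, 119.9, 104.3]
tcp_rot: [-3.142, -0.001, 0.235]
contact_force: [-4.6, -0.5, 16.9]
opening: 0.001
```

{"fn": "move_arm", "kwargs": {"increments": [{"tx":0,"ty":0,"tz":0.05,"rx":0,"ry":0,"rz":0,"gripper":-1},{"tx":0,"ty":0,"tz":0,"rx":0,"ry":0,"rz":0,"gripper":-1},{"tx":0,"ty":0,"tz":0,"rx":0,"ry":0,"rz":0,"gripper":-1}]}}

```text
clock: 7.8
eef_pos: [523.3, 119.9, 103.9]
tcp_rot: [-3.142, -0.001, 0.235]
contact_force: [-5.2, -0.5, 18.2]
opening: 0.001
```

Force is now rising above the creep level, so I'll go on in small steps.

{"fn": "move_arm", "kwargs": {"increments": [{"tx":0,"ty":0,"tz":0.06,"rx":0,"ry":0,"rz":0,"gripper":-1},{"tx":0,"ty":0,"tz":0,"rx":0,"ry":0,"rz":0,"gripper":-1},{"tx":0,"ty":0,"tz":0,"rx":0,"ry":0,"rz":0,"gripper":-1}]}}

```text
clock: 8.1
eef_pos: [523.3, 119.9, 103.4]
tcp_rot: [-3.142, -0.001, 0.235]
contact_force: [-6.9, -1.8, 19.2]
opening: -0.002
```

{"fn": "move_arm", "kwargs": {"increments": [{"tx":0,"ty":0,"tz":0.04,"rx":0,"ry":0,"rz":0,"gripper":-1},{"tx":0,"ty":0,"tz":0,"rx":0,"ry":0,"rz":0,"gripper":-1},{"tx":0,"ty":0,"tz":0,"rx":0,"ry":0,"rz":0,"gripper":-1}]}}

```text
clock: 8.4
eef_pos: [523.4, 119.9, 103.1]
tcp_rot: [-3.142, -0.001, 0.235]
contact_force: [-6.0, -0.6, 21.1]
opening: -0.003
```

21 N at z = 103.1 matches a seated knob (110 − 7). I'll ease off slowly, rise and open the gripper.

{"fn": "move_arm", "kwargs": {"increments": [{"tx":0,"ty":0,"tz":0,"rx":0,"ry":0,"rz":0,"gripper":-1},{"tx":0,"ty":0,"tz":-0.1,"rx":0,"ry":0,"rz":0,"gripper":-1},{"tx":0,"ty":0,"tz":-0.15,"rx":0,"ry":0,"rz":0,"gripper":-1},{"tx":0,"ty":0,"tz":-0.15,"rx":0,"ry":0,"rz":0,"gripper":-1},{"tx":0,"ty":0,"tz":-0.15,"rx":0,"ry":0,"rz":0,"gripper":-1},{"tx":0,"ty":0,"tz":-0.15,"rx":0,"ry":0,"rz":0,"gripper":-1},{"tx":0,"ty":0,"tz":-0.15,"rx":0,"ry":0,"rz":0,"gripper":-1},{"tx":0,"ty":0,"tz":-0.15,"rx":0,"ry":0,"rz":0,"gripper":-1},{"tx":0,"ty":0,"tz":-0.2,"rx":0,"ry":0,"rz":0,"gripper":-1},{"tx":0,"ty":0,"tz":-2,"rx":0,"ry":0,"rz":0,"gripper":-1},{"tx":0,"ty":0,"tz":-3,"rx":0,"ry":0,"rz":0,"gripper":1},{"tx":0,"ty":0,"tz":-3,"rx":0,"ry":0,"rz":0,"gripper":1}]}}

```text
clock: 9.6
eef_pos: [522.7, 119.8, 194.1]
tcp_rot: [3.142, 0.001, 0.235]
contact_force: [0.5, 0.0, 0.7]
opening: 0.33
```

{"fn": "move_arm", "kwargs": {"increments": [{"tx":0,"ty":0,"tz":-2,"rx":0,"ry":0,"rz":0,"gripper":1},{"tx":0,"ty":0,"tz":0,"rx":0,"ry":0,"rz":0,"gripper":1},{"tx":0,"ty":0,"tz":0,"rx":0,"ry":0,"rz":0,"gripper":1},{"tx":0,"ty":0,"tz":0,"rx":0,"ry":0,"rz":0,"gripper":1},{"tx":0,"ty":0,"tz":0,"rx":0,"ry":0,"rz":0,"gripper":1}]}}

```text
clock: 10.1
eef_pos: [522.4, 119.7, 212.3]
tcp_rot: [-3.142, 0.002, 0.235]
contact_force: [0.2, 0.5, -0.1]
opening: 1.003
```

```bash
python3 look.py w3
```

```text
10.1 [522.44 119.72 212.35] [-3.1416e+00  2.2000e-03  2.3480e-01] [ 0.24  0.45 -0.13]
board 11098 ((522.2815551757812, 118.70254516601562), (159.6824188232422, 90.24055480957031), 13.631207466125488) 74.48821970043112
head 704 109.19340919355491 [523.4 119.  109.2] ((522.8416748046875, 119.03227233886719), 14.686117172241211)
```

View pics/w3.png

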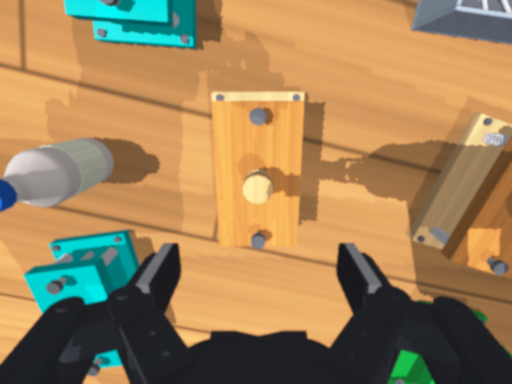

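The knob is home: the head is 34.7 mm above the board (nominal 35) at pixel (257,187), and the open jaws straddle it. I'll go down with the grasp point at about the head's centre.

{"fn": "move_arm", "kwargs": {"increments": [{"tx":0,"ty":0.07,"tz":2,"rx":0,"ry":0,"rz":0,"gripper":1},{"tx":0,"ty":0,"tz":3,"rx":0,"ry":0,"rz":0,"gripper":1},{"tx":0,"ty":0,"tz":3,"rx":0,"ry":0,"rz":0,"gripper":1},{"tx":0,"ty":0,"tz":2,"rx":0,"ry":0,"rz":0,"gripper":1},{"tx":0,"ty":0,"tz":1.5,"rx":0,"ry":0,"rz":0,"gripper":1},{"tx":0,"ty":0,"tz":1,"rx":0,"ry":0,"rz":0,"gripper":1},{"tx":0,"ty":0,"tz":0.3,"rx":0,"ry":0,"rz":0,"gripper":1},{"tx":0,"ty":0,"tz":0,"rx":0,"ry":0,"rz":0,"gripper":1},{"tx":0,"ty":0,"tz":0,"rx":0,"ry":0,"rz":0,"gripper":1}]}}

```text
clock: 11.05
eef_pos: [523.8, 119.3, 86.2]
tcp_rot: [3.142, -0.001, 0.235]
contact_force: [0.1, -0.1, 0.4]
opening: 1.001
```

{"fn": "move_arm", "kwargs": {"increments": [{"tx":0,"ty":0,"tz":0,"rx":0,"ry":0,"rz":0,"gripper":0},{"tx":0,"ty":0,"tz":0,"rx":0,"ry":0,"rz":0,"gripper":0},{"tx":0,"ty":0,"tz":0,"rx":0,"ry":0,"rz":0,"gripper":0},{"tx":0,"ty":0,"tz":0,"rx":0,"ry":0,"rz":0,"gripper":-0.2},{"tx":0,"ty":0,"tz":0,"rx":0,"ry":0,"rz":0,"gripper":-0.4},{"tx":0,"ty":0,"tz":0,"rx":0,"ry":0,"rz":0,"gripper":-0.6},{"tx":0,"ty":0,"tz":0,"rx":0,"ry":0,"rz":0,"gripper":-0.8},{"tx":0,"ty":0,"tz":0,"rx":0,"ry":0,"rz":0,"gripper":-1},{"tx":0,"ty":0,"tz":0,"rx":0,"ry":0,"rz":0,"gripper":-1},{"tx":0,"ty":0,"tz":0,"rx":0,"ry":0,"rz":0,"gripper":-1}], "squeeze": 60}}

```text
clock: 12.05
eef_pos: [523.1, 120.4, 85.8]
tcp_rot: [-3.14, -0.0, 0.234]
contact_force: [-2.3, 7.3, 2.1]
opening: 0.332
```

Gripped. There is a side load of about 7 N, so I'll recentre about 0.8 mm, then start the pull.

{"fn": "move_arm", "kwargs": {"increments": [{"tx":0.02,"ty":-0.07,"tz":0,"rx":0,"ry":0,"rz":0,"gripper":-1},{"tx":0,"ty":0,"tz":0,"rx":0,"ry":0,"rz":0,"gripper":-1},{"tx":0,"ty":0,"tz":-0.03,"rx":0,"ry":0,"rz":0,"gripper":-1},{"tx":0,"ty":0,"tz":-0.03,"rx":0,"ry":0,"rz":0,"gripper":-1},{"tx":0,"ty":0,"tz":-0.03,"rx":0,"ry":0,"rz":0,"gripper":-1},{"tx":0,"ty":0,"tz":0,"rx":0,"ry":0,"rz":0,"gripper":-1},{"tx":0,"ty":0,"tz":0,"rx":0,"ry":0,"rz":0,"gripper":-1}], "squeeze": 80}}

```text
clock: 12.75
eef_pos: [523.1, 120.5, 86.4]
tcp_rot: [-3.141, 0.0, 0.234]
contact_force: [-1.4, 5.3, 1.2]
opening: 0.317
```

{"fn": "move_arm", "kwargs": {"increments": [{"tx":0,"ty":0,"tz":-0.03,"rx":0,"ry":0,"rz":0,"gripper":-1},{"tx":0,"ty":0,"tz":-0.03,"rx":0,"ry":0,"rz":0,"gripper":-1},{"tx":0,"ty":0,"tz":-0.03,"rx":0,"ry":0,"rz":0,"gripper":-1},{"tx":0,"ty":0,"tz":-0.03,"rx":0,"ry":0,"rz":0,"gripper":-1},{"tx":0,"ty":0,"tz":0,"rx":0,"ry":0,"rz":0,"gripper":-1},{"tx":0,"ty":0,"tz":0,"rx":0,"ry":0,"rz":0,"gripper":-1}]}}

```text
clock: 13.35
eef_pos: [523.1, 120.5, 87.4]
tcp_rot: [-3.141, 0.0, 0.234]
contact_force: [-1.3, 7.0, -1.7]
opening: 0.324
```

{"fn": "move_arm", "kwargs": {"increments": [{"tx":0.01,"ty":-0.05,"tz":-0.03,"rx":0,"ry":0,"rz":0,"gripper":-1},{"tx":0,"ty":0,"tz":-0.03,"rx":0,"ry":0,"rz":0,"gripper":-1},{"tx":0,"ty":0,"tz":-0.03,"rx":0,"ry":0,"rz":0,"gripper":-1},{"tx":0,"ty":0,"tz":-0.03,"rx":0,"ry":0,"rz":0,"gripper":-1},{"tx":0,"ty":0,"tz":-0.03,"rx":0,"ry":0,"rz":0,"gripper":-1},{"tx":0,"ty":0,"tz":-0.03,"rx":0,"ry":0,"rz":0,"gripper":-1},{"tx":0,"ty":0,"tz":-0.03,"rx":0,"ry":0,"rz":0,"gripper":-1},{"tx":0,"ty":0,"tz":0,"rx":0,"ry":0,"rz":0,"gripper":-1},{"tx":0,"ty":0,"tz":0,"rx":0,"ry":0,"rz":0,"gripper":-1}]}}

```text
clock: 14.25
eef_pos: [523.1, 120.5, 89.5]
tcp_rot: [-3.141, 0.0, 0.235]
contact_force: [-0.6, 5.0, -8.9]
opening: 0.324
```

{"fn": "move_arm", "kwargs": {"increments": [{"tx":0,"ty":0,"tz":-0.03,"rx":0,"ry":0,"rz":0,"gripper":-1},{"tx":0,"ty":0,"tz":-0.03,"rx":0,"ry":0,"rz":0,"gripper":-1},{"tx":0,"ty":0,"tz":-0.02,"rx":0,"ry":0,"rz":0,"gripper":-1},{"tx":0,"ty":0,"tz":0,"rx":0,"ry":0,"rz":0,"gripper":-1},{"tx":0,"ty":0,"tz":0,"rx":0,"ry":0,"rz":0,"gripper":-1},{"tx":0,"ty":0,"tz":0,"rx":0,"ry":0,"rz":0,"gripper":-1}]}}

```text
clock: 14.85
eef_pos: [523.1, 120.5, 90.2]
tcp_rot: [-3.141, 0.001, 0.235]
contact_force: [1.0, 5.5, -9.9]
opening: 0.322
```

{"fn": "move_arm", "kwargs": {"increments": [{"tx":0,"ty":0,"tz":-0.03,"rx":0,"ry":0,"rz":0,"gripper":-1},{"tx":0,"ty":0,"tz":-0.03,"rx":0,"ry":0,"rz":0,"gripper":-1},{"tx":0,"ty":0,"tz":0,"rx":0,"ry":0,"rz":0,"gripper":-1},{"tx":0,"ty":0,"tz":0,"rx":0,"ry":0,"rz":0,"gripper":-1},{"tx":0,"ty":0,"tz":0,"rx":0,"ry":0,"rz":0,"gripper":-1},{"tx":0,"ty":0,"tz":0,"rx":0,"ry":0,"rz":0,"gripper":-1}]}}

```text
clock: 15.45
eef_pos: [523.0, 120.5, 90.7]
tcp_rot: [-3.141, 0.001, 0.235]
contact_force: [1.3, 6.0, -11.8]
opening: 0.324
```

```bash
python3 look.py w4 2>&1 | cut -c1-200; python3 look.py w5 2>&1 | cut -c1-200
```

```text
15.45 [523.04 120.48  90.67] [-3.1414e+00  6.0000e-04  2.3470e-01] [  1.27   5.96 -11.79]
board 19299 ((523.1669311523438, 118.99623107910156), (158.0123748779297, 90.63109588623047), 13.550199508666992) 78.2588403551095
head 2568 113.61135635160801 [524.9 119.2 113.2] ((529.82958984375, 120.36637115478516), 27.33330726623535)
15.5 [523.05 120.49  90.68] [-3.1414e+00  5.0000e-04  2.3470e-01] [  0.21   6.1  -11.84]
board 19192 ((523.4229736328125, 118.92355346679688), (157.61090087890625, 90.57986450195312), 13.571414947509766) 78.26396817361726
head 2575 113.61376580186244 [524.9 119.1 113.2] ((529.6287841796875, 120.18502807617188), 27.411880493164062)
```

The pull reads 11.8 N and the board has risen 3.8 mm with the knob. I'll hold a second, then ease down.

{"fn": "move_arm", "kwargs": {"increments": [{"tx":0,"ty":0,"tz":0,"rx":0,"ry":0,"rz":0,"gripper":-1},{"tx":0,"ty":0,"tz":0,"rx":0,"ry":0,"rz":0,"gripper":-1},{"tx":0,"ty":0,"tz":0,"rx":0,"ry":0,"rz":0,"gripper":-1},{"tx":0,"ty":0,"tz":0,"rx":0,"ry":0,"rz":0,"gripper":-1},{"tx":0,"ty":0,"tz":0,"rx":0,"ry":0,"rz":0,"gripper":-1},{"tx":0,"ty":0,"tz":0,"rx":0,"ry":0,"rz":0,"gripper":-1},{"tx":0,"ty":0,"tz":0,"rx":0,"ry":0,"rz":0,"gripper":-1},{"tx":0,"ty":0,"tz":0,"rx":0,"ry":0,"rz":0,"gripper":-1},{"tx":0,"ty":0,"tz":0,"rx":0,"ry":0,"rz":0,"gripper":-1},{"tx":0,"ty":0,"tz":0,"rx":0,"ry":0,"rz":0,"gripper":-1}]}}

```text
clock: 16.55
eef_pos: [523.0, 120.5, 90.7]
tcp_rot: [-3.141, 0.001, 0.235]
contact_force: [0.9, 5.3, -11.2]
opening: 0.322
```

{"fn": "move_arm", "kwargs": {"increments": [{"tx":0,"ty":0,"tz":0.04,"rx":0,"ry":0,"rz":0,"gripper":-1},{"tx":0,"ty":0,"tz":0.04,"rx":0,"ry":0,"rz":0,"gripper":-1},{"tx":0,"ty":0,"tz":0.04,"rx":0,"ry":0,"rz":0,"gripper":-1},{"tx":0,"ty":0,"tz":0.04,"rx":0,"ry":0,"rz":0,"gripper":-1},{"tx":0,"ty":0,"tz":0.04,"rx":0,"ry":0,"rz":0,"gripper":-1},{"tx":0,"ty":0,"tz":0.04,"rx":0,"ry":0,"rz":0,"gripper":-1},{"tx":0,"ty":0,"tz":0.04,"rx":0,"ry":0,"rz":0,"gripper":-1},{"tx":0,"ty":0,"tz":0.04,"rx":0,"ry":0,"rz":0,"gripper":-1},{"tx":0,"ty":0,"tz":0.04,"rx":0,"ry":0,"rz":0,"gripper":-1},{"tx":0,"ty":0,"tz":0.04,"rx":0,"ry":0,"rz":0,"gripper":-1},{"tx":0,"ty":0,"tz":0,"rx":0,"ry":0,"rz":0,"gripper":-1},{"tx":0,"ty":0,"tz":0,"rx":0,"ry":0,"rz":0,"gripper":-1}]}}

```text
clock: 17.75
eef_pos: [523.1, 120.5, 87.4]
tcp_rot: [-3.141, 0.0, 0.235]
contact_force: [-1.2, 5.0, -2.1]
opening: 0.322
```

{"fn": "move_arm", "kwargs": {"increments": [{"tx":0,"ty":0,"tz":0.03,"rx":0,"ry":0,"rz":0,"gripper":-1},{"tx":0,"ty":0,"tz":0.03,"rx":0,"ry":0,"rz":0,"gripper":-1},{"tx":0,"ty":0,"tz":0,"rx":0,"ry":0,"rz":0,"gripper":-1},{"tx":0,"ty":0,"tz":0,"rx":0,"ry":0,"rz":0,"gripper":-1}]}}

```text
clock: 18.15
eef_pos: [523.1, 120.5, 86.9]
tcp_rot: [-3.141, 0.0, 0.235]
contact_force: [-3.0, 4.7, -0.3]
opening: 0.321
```

{"fn": "move_arm", "kwargs": {"increments": [{"tx":0,"ty":0,"tz":0,"rx":0,"ry":0,"rz":0,"gripper":0},{"tx":0,"ty":0,"tz":0,"rx":0,"ry":0,"rz":0,"gripper":0.5},{"tx":0,"ty":0,"tz":0,"rx":0,"ry":0,"rz":0,"gripper":1},{"tx":0,"ty":0,"tz":0,"rx":0,"ry":0,"rz":0,"gripper":1},{"tx":0,"ty":0,"tz":0,"rx":0,"ry":0,"rz":0,"gripper":1},{"tx":0,"ty":0,"tz":0,"rx":0,"ry":0,"rz":0,"gripper":1},{"tx":0,"ty":0,"tz":0,"rx":0,"ry":0,"rz":0,"gripper":1}]}}

```text
clock: 18.85
eef_pos: [523.3, 120.4, 86.6]
tcp_rot: [3.142, 0.0, 0.235]
contact_force: [-0.2, 0.4, -0.6]
opening: 0.996
```

{"fn": "move_arm", "kwargs": {"increments": [{"tx":0,"ty":0,"tz":-1,"rx":0,"ry":0,"rz":0,"gripper":1},{"tx":0,"ty":0,"tz":-2,"rx":0,"ry":0,"rz":0,"gripper":1},{"tx":0,"ty":0,"tz":-3,"rx":0,"ry":0,"rz":0,"gripper":1},{"tx":0,"ty":0,"tz":-3,"rx":0,"ry":0,"rz":0,"gripper":1},{"tx":0,"ty":0,"tz":-2,"rx":0,"ry":0,"rz":0,"gripper":1},{"tx":0,"ty":0,"tz":-1,"rx":0,"ry":0,"rz":0,"gripper":1},{"tx":0,"ty":0,"tz":0,"rx":0,"ry":0,"rz":0,"gripper":1},{"tx":0,"ty":0,"tz":0,"rx":0,"ry":0,"rz":0,"gripper":1},{"tx":0,"ty":0,"tz":0,"rx":0,"ry":0,"rz":0,"gripper":1}]}}

```text
clock: 19.75
eef_pos: [522.5, 120.3, 205.4]
tcp_rot: [-3.142, 0.002, 0.235]
contact_force: [-0.0, 0.3, -0.3]
opening: 0.998
```

```bash
python3 look.py w6
```

```text
19.75 [522.54 120.3  205.37] [-3.1415e+00  2.1000e-03  2.3480e-01] [-0.05  0.28 -0.29]
board 11601 ((522.1591186523438, 118.69020080566406), (160.3768768310547, 90.36827850341797), 13.696357727050781) 74.48689399898106
head 743 109.18245761065094 [523.4 119.  109.2] ((522.7819213867188, 118.76384735107422), 14.645073890686035)
```

View pics/w6.png

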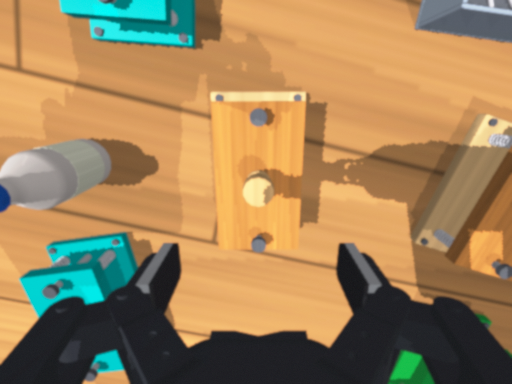

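The knob at (257,190) is home: head at 109.2 mm, board back at 74.5 mm. The gripper is clear of everything.

```bash
python3 -c "
from rig import r
print(r.sign_off())"
```

```text
the job is handed in; nothing more can be done
None
```

The proud knob is home and held under the pull test. I handed the job in at about 20 s of the 61 s allowed; the hand-in reports no verdict.

- **Press:** I pressed the knob on the left brown front with shut fingers. It crept in at 15–17 N, then seated at about 21 N.
- **Pull:** I gripped it and raised the pull slowly to about 11.8 N, with the front rising 3.8 mm. I held it for over a second, eased down to about 0 N and let go.
- **Last checks:** The head top stands 34.7 mm above the wood (nominal 35 mm), the same before and after the pull. The front reads 74.5 mm both times, so it is back at rest. The robot is clear and reads about 0 N.
- **Disagreements:** While gripped there was a side load of about 5–7 N from slight off-centring. My first two move calls were refused as invalid input and did not move the arm.
- **Other things:** I did not touch the other knob, the bin, the glue or the offcut, and I took no final picture of them all.

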